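# Make up two gas-fitting kits in the storeroom

### The job

Make up two kits from the stock on the bench: the yellow straight pipe (pull it up out of its spring clips) goes lying in the longer compartment of the long tray, and the smaller of the two elbows goes standing in that tray's shorter compartment. The tee and the ball valve go into the square tray, one in each compartment, whichever way round. Set every part down flat on its compartment's floor the same way up as it stood in stock, and leave the larger elbow standing where it is.

Things in the scene. Friction and masses are not known exactly. Their poses are not given: they have to be found in the camera images.
- pipe: Straight yellow pipe with bare steel thread at both ends, round, 27 mm in diameter and 130 mm long, 0.14 to 0.28 kg. It starts lying level in the two clips of the clip rail, along the rail. Origin at the middle of the pipe on its axis; x is along the pipe. Lying in a tray its origin is 16.5 mm above the bench.
- clip_rail: Fixed grey bar 125 x 50 x 8 mm (x, y, z) with two C-shaped spring clips, mouths up, holding the pipe along x, its axis 32 mm above the bench. Clips: 12 mm wide, centred 44 mm either side of the middle, 40 mm across, 52 mm high; between them 76 mm of pipe is free to grip across, then pull straight up: 8 to 12 N, then snapping open by 15 mm. Origin: centre of the underside, z up.
- elbow_small: Smaller steel 90-degree elbow, 44 mm high, standing on one round mouth; the other points to its +x, its face 29 mm from the upright axis, its centre 29 mm above the bottom. Collars 30 mm in diameter, the rest 25 mm. Origin: centre of the standing mouth's underside, z up. Can be gripped from above across y, over the upright leg. 0.08 to 0.15 kg.
- elbow_large: Larger steel elbow of the same shape, 62 mm high, collars 44 mm in diameter, sideways mouth 40 mm from the upright axis and 40 mm above the bottom, standing. Not part of any kit: it stays. Origin: centre of the standing mouth's underside, z up.
- tee: Steel pipe tee lying flat, 30 mm high: straight run 56 mm long along its x between two flat end faces, branch to +y ending 28 mm from the run's axis, collars 30 mm in diameter. Origin: on the underside below the middle of the run, z up. It can be gripped from above over the two end faces of the run (56 mm along x). 0.12 to 0.24 kg.
- valve: Brass ball valve lying flat: body 60 mm long in x, 32 wide in y, 32 high; above it, at 43 to 47 mm height, a flat yellow lever 14 mm wide from 14 mm behind the middle to 58 mm ahead along +x (stem top at 51 mm). Origin: centre of the body's underside, z up. Can be gripped from above across y, a finger either side of the lever. 0.17 to 0.34 kg.
- tray_long: Fixed long black tray, 270 x 110 mm outside (x, y), floor 3 mm thick, rim and divider 3 mm thick and 11 mm above the bench (8 mm above the floor). The grey divider runs across at x = +40 mm: the longer compartment is x = -132 to +38 mm, the shorter is x = +42 to +132 mm, both y = -52 to +52 mm. Origin: centre of the underside, z up.
- tray_square: Fixed nearly square black tray, 170 x 150 mm outside (x, y), floor, rim and divider as in the long tray. The grey divider runs across at x = 0: two equal compartments, x = -82 to -2 mm and +2 to +82 mm, both y = -72 to +72 mm. Origin: centre of the underside, z up.
Things that resemble listed ones, but are neither listed nor needed, are in the scene too. Leave any blue or turquoise look-alike of the valve alone.

How it is judged:
At the end, for the whole second after the job is handed in: Pipe level (4 deg) on the floor of the long tray's longer compartment, small elbow upright in the shorter; tee and valve one in each compartment of the square tray; all within 3 mm of the floor, tilted under 7 deg, at rest; large elbow upright, within 15 mm of its start (x of pipe in the frame of tray_long between -0.1 and 0 m and y of pipe in the frame of tray_long between -0.05 and 0.05 m and z of pipe in the frame of tray_long below 0.02 m and angle between pipe's own x axis and vertical above 1.5 rad and x of elbow_small in the frame of tray_long between 0.042 and 0.132 m and y of elbow_small in the frame of tray_long between -0.05 and 0.05 m and z of elbow_small in the frame of tray_long below 0.006 m and angle between each of elbow_small, tee, valve, elbow_large's own z axis and vertical below 0.12 rad and z of each of tee, valve in the frame of tray_square below 0.006 m and ((x of tee in the frame of tray_square between 0.003 and 0.082 m and y of tee in the frame of tray_square between -0.07 and 0.07 m and x of valve in the frame of tray_square between -0.082 and -0.003 m and y of valve in the frame of tray_square between -0.07 and 0.07 m) or (x of valve in the frame of tray_square between 0.003 and 0.082 m and y of valve in the frame of tray_square between -0.07 and 0.07 m and x of tee in the frame of tray_square between -0.082 and -0.003 m and y of tee in the frame of tray_square between -0.07 and 0.07 m)) and distance of elbow_large from where it was at the start of the episode below 0.015 m and linear speed of each of pipe, elbow_small, tee, valve below 0.02 m/s and angular speed of each of pipe, elbow_small, tee, valve below 0.3 rad/s); the robot touches nothing.
It fails at once if the large elbow is shifted by more than 30 mm or knocked over (distance of elbow_large from where it was at the start of the episode above 0.03 m or angle between elbow_large's own z axis and vertical above 0.5 rad).
It also fails if it takes over 128 s, if anything falls off the work surface, if the arm or the gripper's body presses on something with over 40 N, if the wrist force passes 120 N, or if a joint passes its speed limit or range.

### The arm

A 6-joint arm with a two-finger parallel gripper is mounted at the origin on the work surface. World frame = base frame: x ahead of the robot, y to its left, z up, the work surface at z = 0. Lengths are in m, angles in rad, forces in N, time in s.
With the tool pointing down it reaches from about 0.325 to 0.85 m from the base axis. Payload 4.4 kg.
Tool frame: the origin (TCP) lies at the very end of the fingers, on their centre line; the grasp point (between the pads) lies 19 mm behind it (arm.grip_depth is the distance from the TCP to the grasp point, in m); z points along the fingers, y is the line along which they close (so a half turn about z gives the same grasp; the last joint's range is limited). The gripper opens to 94 mm and grips with 3 to 60 N. Pads are 16 mm wide; open, the fingers measure 119 mm over their backs; the gripper's body (75 mm by 177 mm) begins 78 mm behind the grasp point.
Start: joints at [-1.337, 0.207, 1.542, -0, 1.393, -0.15], TCP at [0.216, -0.533, 0.205] pointing down, gripper open.
Joint ranges: [-2.73, 2.73], [-0.86, 2.22], [0.23, 2.46], [-1.11, 4.25], [0.08, 2.63], [-2.82, 2.82]. Speed limits (rad/s): [2.79, 2.79, 3.14, 3.14, 3.14, 3.14].

### API

Orientations are given as a unit quaternion [w, x, y, z].
In Python, from rig import arm gives the robot as it stands. The module is installed in compiled form; this text tells all that it offers.
- The arm moves only by the tool drive_tool, never from a script. Its argument "rows" is text: rows parted by semicolons, each of 5 numbers parted by spaces: the shift along the tool's x, y, z scaled (see below), then the turn about the tool's z scaled (see below), then the opening, from 0 (shut) to 1 (fully open). A call has 1 to 12 rows; each row is the pose to reach, as a shift and turn from the pose commanded when the call began, along the tool's axes at that moment; what a row does not reach only later rows make up. The controller multiplies each number of a shift by 0.1 m and each number of a turn by 30 degrees. A row lasts 1/8 s, in which the tool goes at most 62.5 mm and 10.7 degrees, less where a joint would pass 70% of its speed; a pose out of reach is approached as far as the arm can. A call with a number of a shift or a turn outside -1 to 1 is refused whole. A call with a gripper value outside its range is refused whole. The fingers move at their own pace and stop on an object; "force" is the grip in N (left out, the last holds). Time passes only in rows, so rows that repeat a pose let the fingers close. It gives the time, the measured TCP pose, the force, the opening and the grip force at its end, in the units of the state.
- arm.state(): the state, without advancing time (a new reading comes with each control period).
- arm.camera(name): name is "scene" or "side" or "wrist"; returns a dict with "pixels" (384x512x3 uint8, red, green, blue), "depth" (384x512 float32, m along the optical axis (not along the pixel's ray), 0 where there is no reading), "mtx" (3x3 intrinsics, pixels), "rvec" (rotation vector, rad) and "tvec" (3), from world to camera coordinates, as OpenCV has them. Camera axes: x right, y down, z forward; pixel columns grow to the right and rows downward; lengths in m; the calibration is good to about 2 mm. A picture is of the moment at which its call begins.
- arm.sign_off(): hands the job in; it is judged then, once.
The state is a dict: "t": time; "joint_positions": joint angles; "qd": joint speeds; "joint_efforts": joint torques, N m; "tool_pos": TCP position; "tool_rot": TCP orientation; "force": force on the tool from outside, world axes, zero at the start; "ft_torque": the same for the moment, N m; "gripper_width": finger opening in m; "finger_force": force on a finger pad.
Only numpy, scipy, OpenCV 4.12 (cv2) and the standard library are available. Lean on these libraries where they do the work, as an engineer would, in place of code of your own. Each camera call takes 0.05 s, during which the arm holds its last target. There are 200 camera calls.

## Working session

There is one attempt and no reset: what is moved stays moved. The work goes in short steps, Python scripts to look and compute and a tool call to move; the robot and the scene stay as the last step left them, time stands still between calls to the robot, and variables do not carry over. Pictures are saved under pics/ and viewed, at most 14 in all, crops included, and the job is handed in when it is done.

Besides the shell and the picture viewer there is one more tool, called after "Emit:" as name(argument=value, ...), one argument or row to a line, values as JSON. drive_tool: Moves the arm, as the interface text tells. Its arguments: {"type":"object","properties":{"rows":{"type":"string"},"force":{"type":"number"}},"required":["rows"]}

```bash
mkdir -p pics; cat > h.py <<'E'
import numpy as np, cv2
from rig import arm
def cam(n):
    c=arm.camera(n); R=cv2.Rodrigues(np.array(c['rvec'],float))[0]; c['R']=R; c['C']=-R.T@np.array(c['tvec'],float).ravel(); return c
def cloud(c):
    v,u=np.mgrid[0:384,0:512]; K=c['mtx']; d=c['depth']
    P=np.stack([(u-K[0,2])/K[0,0]*d,(v-K[1,2])/K[1,1]*d,d],-1)
    return (P-np.array(c['tvec']).ravel())@c['R']
def ray(c,u,v,z):
    d=c['R'].T@np.linalg.inv(c['mtx'])@np.array([u,v,1.]); return c['C']+d*(z-c['C'][2])/d[2]
def save(c,f,box=None,s=1):
    im=c['pixels'][:,:,::-1]
    if box: im=im[box[1]:box[3],box[0]:box[2]]
    cv2.imwrite('pics/'+f,cv2.resize(im,None,fx=s,fy=s,interpolation=cv2.INTER_CUBIC))
E
python3 - <<'E'
from h import *
for n in ['scene','side']:
    c=cam(n); save(c,n+'.png',s=1.5); np.savez(n+'.npz',pixels=c['pixels'],P=cloud(c)); print(n,c['C'],(c['depth']>0).mean())
s=arm.state();print(s['tool_pos'],s['tool_rot'],s['gripper_width'],s['t'])
E
```

```text
scene [ 1.10797916 -0.39316609  1.06492887] 0.9959971110026041
side [-0.10944798  0.68450916  0.64568804] 0.9958546956380209
[ 0.21565495 -0.53225718  0.20443235] [-1.00444365e-03  9.81546631e-01  1.91220294e-01 -4.84613446e-05] 0.09373304388155837 0.1
```

View pics/scene.png

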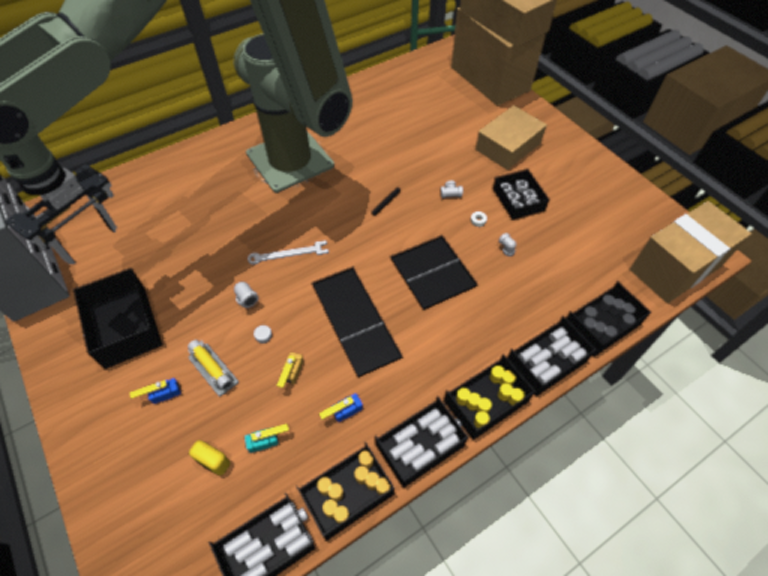

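View pics/side.png

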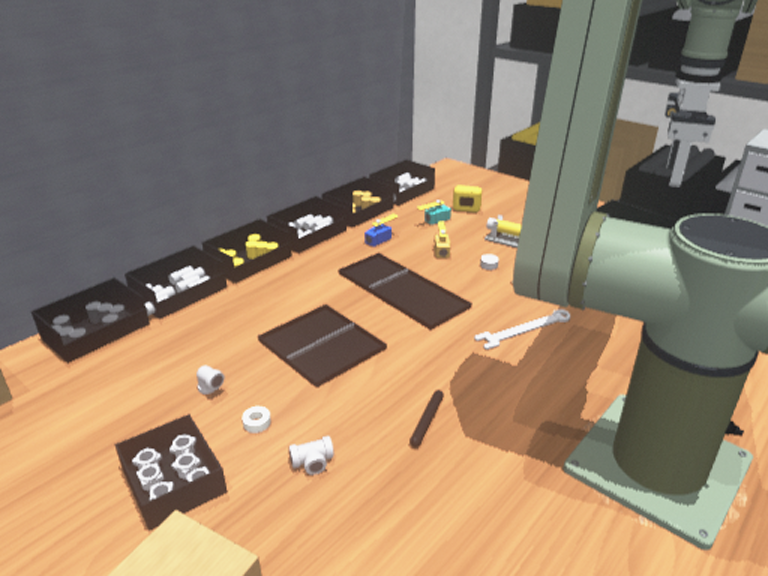

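Scene picture (768-wide, ×1.5):
- Pipe and rail are at (212,366). The large elbow is at (245,294), the small elbow at (507,243) and the tee at (452,189).
- The long tray is at (357,320), with its divider near (362,330). The square tray is at (433,271).
- Valve candidates are (289,370) brass body, (155,390) and (342,407) blue, and (267,437) turquoise. The brass one at (289,370) fits the description.
- Elbow candidates are (245,294), the larger, and (507,243), the smaller. The elbows in the bin at (521,193) are only decoys.

```bash
cat > m.py <<'E'
from h import *
S=np.load('scene.npz'); P=S['P']; im=S['pixels']; T=np.load('side.npz')['P'].reshape(-1,3); TI=np.load('side.npz')['pixels'].reshape(-1,3)
hsv=cv2.cvtColor(im,cv2.COLOR_RGB2HSV)
def rect(Q): 
    r=cv2.minAreaRect((Q[:,:2]*1000).astype(np.float32)); return [np.round(x,1) for x in r]
m=((P[...,2]>.008)&(P[...,2]<.1)).astype(np.uint8)
n,l,st,ce=cv2.connectedComponentsWithStats(m)
def both(xy,r,zlo):
    A=np.vstack([P.reshape(-1,3),T]); k=(np.hypot(*(A[:,:2]-xy).T)<r)&(A[:,2]>zlo)&(A[:,2]<.1); return A[k]
for nm,(u,v) in dict(pipe=(212,366),Lel=(245,294),Sel=(507,243),tee=(452,189),valve=(289,370)).items():
    i=np.bincount(l[int(v/1.5)-4:int(v/1.5)+5,int(u/1.5)-4:int(u/1.5)+5].ravel(),minlength=n); i[0]=0; i=i.argmax()
    Q=P[l==i]; c0=np.median(Q,0)
    B=both(c0[:2],.07,.012 if nm!='pipe' else .015)
    print(nm,len(Q),c0.round(3),'zmax',Q[:,2].max().round(3),'rect',rect(Q),'both',len(B),rect(B))
# trays
dark=((hsv[...,2]<60)&(P[...,2]>-.004)&(P[...,2]<.02)).astype(np.uint8)
n,l,st,ce=cv2.connectedComponentsWithStats(cv2.morphologyEx(dark,cv2.MORPH_CLOSE,np.ones((5,5))))
for nm,(u,v) in dict(long=(345,300),sq=(433,262)).items():
    i=l[int(v/1.5),int(u/1.5)]; k=l==i; Q=P[k]; print(nm,len(Q),rect(Q),'z',np.percentile(Q[:,2],[5,50,95]).round(4))
    g=k&(hsv[...,2]>70)
    if g.sum()>5: print(' divider',g.sum(),rect(P[g]))
# valve: lever vs body
B=both(P[int(370/1.5),int(289/1.5),:2],.06,.015)
lv=B[(B[:,2]>.040)]; bd=B[B[:,2]<.036]
print('lever',len(lv),rect(lv),'body',len(bd),rect(bd))
E
python3 m.py
python3 - <<'E'
import cv2,numpy as np
a=cv2.imread('pics/scene.png'); b=cv2.imread('pics/side.png')
f=lambda i,x,y,w=80: cv2.resize(i[y-w//2:y+w//2,x-w//2:x+w//2],(260,260),interpolation=cv2.INTER_CUBIC)
cv2.imwrite('pics/crop.png',np.vstack([np.hstack([f(a,289,370),f(a,507,243),f(a,452,189)]),np.hstack([f(b,442,240),f(b,210,380),f(b,312,455)])]))
E
```

```text
pipe 528 [ 0.503 -0.446  0.042] zmax 0.053 rect [array([ 496.1, -446.1]), array([135.4,  48.7]), np.float64(10.4)] both 580 [array([ 497.8, -440.7]), array([130.2,  45.2]), np.float64(10.0)]
Lel 196 [ 0.394 -0.31   0.053] zmax 0.065 rect [array([ 379.9, -309.7]), array([53.9, 41.9]), np.float64(9.4)] both 209 [array([ 407.9, -305.5]), array([110.7,  42. ]), np.float64(6.2)]
Sel 104 [0.592 0.299 0.035] zmax 0.046 rect [array([588.3, 304. ]), array([42.9, 25.1]), np.float64(7.0)] both 319 [array([586.9, 308.3]), array([44.8, 34. ]), np.float64(7.0)]
tee 128 [0.364 0.299 0.025] zmax 0.033 rect [array([356.8, 301.5]), array([55.5, 45.8]), np.float64(61.7)] both 567 [array([356.9, 304.7]), array([59.7, 48.8]), np.float64(61.7)]
valve 236 [ 0.603 -0.305  0.033] zmax 0.055 rect [array([ 601.3, -309.8]), array([31.1, 88.1]), np.float64(40.0)] both 390 [array([ 598.3, -307.1]), array([31.7, 96.2]), np.float64(38.5)]
long 2067 [array([ 777.8, -196.6]), array([154.5, 752.9]), np.float64(70.8)] z [0.0003 0.0038 0.0097]
 divider 58 [array([ 593.2, -124.8]), array([96.7, 11.7]), np.float64(81.3)]
sq 1528 [array([810.1, -70. ]), array([201.5, 855.6]), np.float64(55.9)] z [-0.      0.0036  0.0108]
 divider 56 [array([ 792.6, -145. ]), array([104.1, 795.8]), np.float64(44.3)]
lever 146 [array([ 603.7, -314.5]), array([16. , 77.7]), np.float64(41.6)] body 223 [array([ 590.1, -296.8]), array([31.7, 69.9]), np.float64(38.5)]
```

View pics/crop.png

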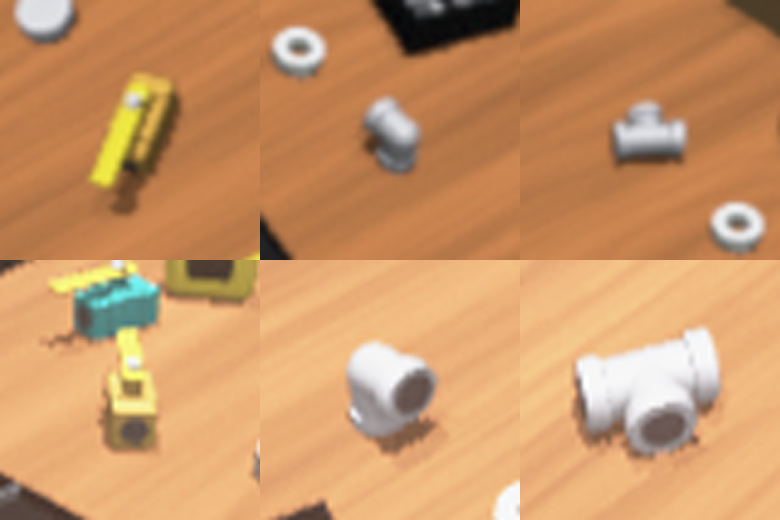

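The crop confirms the brass-bodied valve, the small elbow with its mouth pointing toward −x, and the tee with its branch pointing toward −x/+y. Tray poses come next.

```bash
cat > m2.py <<'E'
from h import *
S=np.load('scene.npz'); P=S['P']; im=S['pixels']; hsv=cv2.cvtColor(im,cv2.COLOR_RGB2HSV)
def tray(u,v,r):
    c=P[int(v/1.5),int(u/1.5)]; k=(np.hypot(P[...,0]-c[0],P[...,1]-c[1])<r)&(P[...,2]>-.006)&(P[...,2]<.02)&(hsv[...,2]<75)
    n,l,st,ce=cv2.connectedComponentsWithStats(cv2.morphologyEx(k.astype(np.uint8),cv2.MORPH_CLOSE,np.ones((3,3))))
    i=1+st[1:,4].argmax(); k=l==i; Q=P[k]; r=cv2.minAreaRect((Q[:,:2]*1000).astype(np.float32)); print(st[i,4],r)
    cn=cv2.convexHull(np.argwhere(k)[:,::-1].astype(np.int32)); full=cv2.fillConvexPoly(np.zeros(k.shape,np.uint8),cn,1)
    full=cv2.erode(full,np.ones((7,7)))>0
    g=full&(hsv[...,2]>np.median(hsv[...,2][k])+25); print(' div',g.sum(),cv2.minAreaRect((P[g][:,:2]*1000).astype(np.float32)),np.median(P[g],0))
tray(345,300,.21); tray(433,262,.14)
# pipe top
k=(hsv[...,0]>22)&(hsv[...,0]<35)&(hsv[...,1]>150)&(np.hypot(P[...,0]-.497,P[...,1]+.443)<.08)&(P[...,2]>.02)
Q=P[k]; print('pipe',k.sum(),cv2.minAreaRect((Q[:,:2]*1000).astype(np.float32)),np.median(Q,0), Q[:,2].max(), cv2.fitLine((Q[Q[:,2]>.04][:,:2]*1000).astype(np.float32),2,0,1,1).ravel())
E
python3 m2.py
cat > go.py <<'E'
import sys
from h import *
from scipy.spatial.transform import Rotation as Ro
# usage: go.py x y z closing_deg(mod180) : total deltas in tool axes
def rep():
    s=arm.state(); q=s['tool_rot']; R=Ro.from_quat([q[1],q[2],q[3],q[0]]).as_matrix()
    return s,R
s,R=rep(); x,y,z,a=map(float,sys.argv[1:5]); d=R.T@(np.array([x,y,z])-s['tool_pos'])
cur=np.degrees(np.arctan2(R[1,1],R[0,1])); t=-(a-cur); t=(t+90)%180-90
print('units',(d/.1).round(3),'turn units',round(t/30,3),'cur close',cur.round(1),'pos',np.round(s['tool_pos'],4),'j',np.round(s['joint_positions'],2),'t',s['t'],'w',s['gripper_width'])
E
python3 go.py 0.497 -0.441 0.15 -80
```

```text
2109 ((777.7294921875, -196.67593383789062), (155.03543090820312, 752.7658081054688), 70.88601684570312)
 div 54 ((593.1239624023438, -125.02154541015625), (82.1158676147461, 11.69273853302002), 81.34494018554688) [ 0.59463774 -0.12568514  0.00908523]
1560 ((810.5932006835938, -69.3226318359375), (203.10166931152344, 855.571044921875), 55.9154052734375)
 div 67 ((540.1806640625, 109.07042694091797), (118.81482696533203, 12.010551452636719), 83.80011749267578) [0.54240127 0.11083064 0.00820144]
pipe 182 ((495.97979736328125, -446.0483093261719), (87.41569519042969, 24.80483055114746), 9.694930076599121) [ 0.49713767 -0.4461295   0.04436815] 0.05021646014328607 [ 9.8509765e-01  1.7199607e-01  4.9726047e+02 -4.4553873e+02]
units [2.95  0.211 0.545] turn units 0.402 cur close -68.0 pos [ 0.2157 -0.5323  0.2044] j [-1.34  0.21  1.54 -0.    1.39 -0.15] t 0.1 w 0.09373304388155837
```

Emit:
drive_tool(
  rows="1 0.1 0 0 1;1 0.1 0 0 1",
  force=25,
)

```text
t: 0.35
tool_pos: [0.3136, -0.5038, 0.2048]
tool_rot: [-0.001, 0.982, 0.191, 0.0]
force: [0.2, 0.6, -0.1]
gripper_width: 0.0941
finger_force: 0.0
```

Emit:
drive_tool(
  rows="1 0.1 0 0 1;1 0.1 0 0 1",
)

```text
t: 0.6
tool_pos: [0.4108, -0.475, 0.2048]
tool_rot: [-0.001, 0.981, 0.192, 0.0]
force: [-0.2, -0.7, -0.1]
gripper_width: 0.094
finger_force: 0.0
```

Emit:
drive_tool(
  rows="0.95 0 0.3 0.4 1;0.95 0 0.3 0.4 1;0.95 0 0.3 0.4 1;0.95 0 0.3 0.4 1",
)

```text
t: 1.1
tool_pos: [0.4961, -0.4409, 0.1751]
tool_rot: [-0.0, 0.996, 0.088, -0.001]
force: [-0.3, 0.1, 1.0]
gripper_width: 0.094
finger_force: 0.0
```

```bash
python3 go.py 0.497 -0.4445 0.013 -80; python3 - <<'E'
from h import *
c=cam('wrist'); save(c,'w1.png',s=1.5); P=cloud(c); np.savez('w1.npz',pixels=c['pixels'],P=P)
hsv=cv2.cvtColor(c['pixels'],cv2.COLOR_RGB2HSV)
k=(hsv[...,0]>22)&(hsv[...,0]<35)&(hsv[...,1]>150)&(np.hypot(P[...,0]-.497,P[...,1]+.443)<.09)&(P[...,2]>.02)
Q=P[k]; print(k.sum(),cv2.minAreaRect((Q[:,:2]*1000).astype(np.float32)),Q[:,2].max())
k=(np.hypot(P[...,0]-.497,P[...,1]+.443)<.11)&(P[...,2]>.004)&(P[...,2]<.06)
print(k.sum(),cv2.minAreaRect((P[k][:,:2]*1000).astype(np.float32)))
E
```

```text
units [0.004 0.038 1.621] turn units 0.002 cur close -79.9 pos [ 0.4961 -0.4409  0.1751] j [-0.86  0.42  1.34 -0.    1.39  0.54] t 1.1 w 0.09398549759353442
1871 ((511.51239013671875, -439.2437438964844), (126.0919189453125, 25.85482406616211), 10.873834609985352) 0.35304045881800317
5871 ((503.2059020996094, -484.39837646484375), (131.09585571289062, 135.2761688232422), 10.077888488769531)
```

View pics/w1.png

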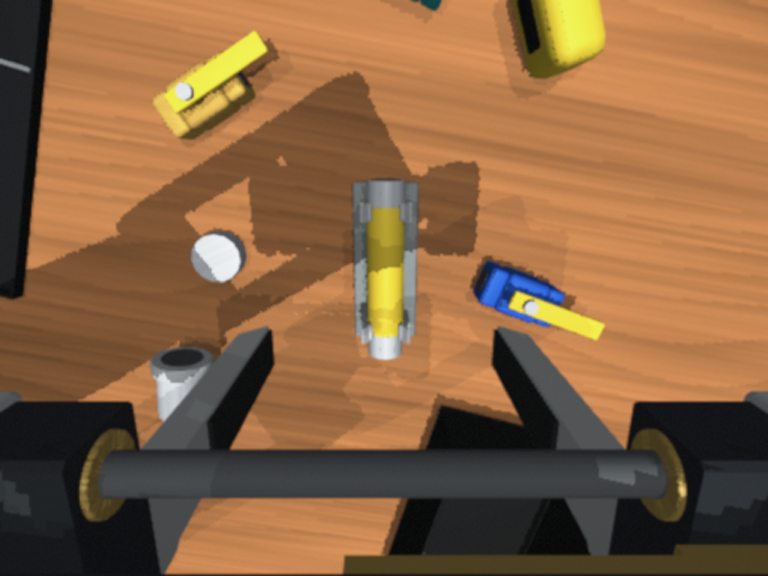

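The wrist view shows the pipe and rail centred at column 385, the brass valve at (210,90) and the blue decoy at (530,300). The large elbow is at (180,380), clear of the fingers.

```bash
cat > w.py <<'E'
from h import *
def rect(Q): 
    r=cv2.minAreaRect((Q[:,:2]*1000).astype(np.float32)); return np.round(r[0],1),np.round(r[1],1),round(r[2],1)
def cl(P,x,y,r,z0,z1):
    k=(np.hypot(P[...,0]-x,P[...,1]-y)<r)&(P[...,2]>z0)&(P[...,2]<z1); return P[k]
E
python3 - <<'E'
from w import *
P=np.load('w1.npz')['P']
print('pipe',rect(cl(P,.497,-.444,.09,.034,.05)),cl(P,.497,-.444,.05,.03,.06)[:,2].max()); print('all',rect(cl(P,.497,-.444,.08,.012,.06)))
print('bar',rect(cl(P,.497,-.444,.08,.005,.012)))
print('lever',rect(cl(P,.6,-.31,.07,.04,.049)),'body',rect(cl(P,.6,-.31,.07,.01,.036)))
E
python3 go.py 0.497 -0.441 0.013 -80
```

```text
pipe (array([ 504.5, -453.6]), array([124.8, 109.8]), 38.0) 0.05070273980830062
all (array([ 501.2, -473.5]), array([131.1,  99.4]), 10.0)
bar (array([ 501.1, -470.1]), array([123.5, 106.4]), 10.2)
lever (array([ 606.1, -314. ]), array([14.3, 71.6]), 40.8) body (array([ 591.9, -297.4]), array([32.5, 61. ]), 41.2)
units [ 0.013 -0.003  1.627] turn units 0.0 cur close -80.0 pos [ 0.4959 -0.4415  0.1757] j [-0.86  0.41  1.33 -0.    1.39  0.54] t 1.15 w 0.09380157347122423
```

Emit:
drive_tool(
  rows="0 0 0.5 0 1;0 0 1 0 1;0 0 1 0 1",
)

```text
t: 1.52
tool_pos: [0.4926, -0.4385, 0.0709]
tool_rot: [-0.004, 0.996, 0.087, -0.003]
force: [-0.8, 0.5, -0.2]
gripper_width: 0.094
finger_force: 0.0
```

Emit:
drive_tool(
  rows="0 0 0.3 0 1;0 0 0.5 0 1;0 0 0.62 0 1;0 0 0.62 0 1;0 0 0.62 0 0;0 0 0.62 0 0;0 0 0.62 0 0;0 0 0.62 0 0;0 0 0.62 0 0;0 0 0.62 0 0",
  force=35,
)

```text
t: 2.78
tool_pos: [0.4967, -0.4407, 0.0134]
tool_rot: [-0.0, 0.996, 0.088, -0.0]
force: [-0.1, 0.0, 0.0]
gripper_width: 0.0376
finger_force: 0.0
```

Emit:
drive_tool(
  rows="0 0 0 0 0;0 0 0 0 0;0 0 0 0 0;0 0 0 0 0",
)

```text
t: 3.28
tool_pos: [0.4971, -0.4421, 0.0138]
tool_rot: [0.001, 0.996, 0.087, 0.0]
force: [0.9, -4.1, -1.3]
gripper_width: 0.0263
finger_force: 35.0
```

Emit:
drive_tool(
  rows="0 0 -0.05 0 0;0 0 -0.1 0 0;0 0 -0.15 0 0;0 0 -0.25 0 0;0 0 -0.4 0 0;0 0 -0.6 0 0;0 0 -0.8 0 0;0 0 -0.8 0 0",
)

```text
t: 4.28
tool_pos: [0.4983, -0.4422, 0.0969]
tool_rot: [0.002, 0.996, 0.088, 0.002]
force: [0.1, -0.2, -2.1]
gripper_width: 0.0264
finger_force: 35.0
```

```bash
python3 go.py 0.515 -0.113 0.093 -89; python3 - <<'E'
from h import *
c=cam('side'); save(c,'s2.png',s=1.5)
E
```

```text
units [ 0.739 -3.212  0.026] turn units 0.302 cur close -79.9 pos [ 0.4983 -0.4422  0.0969] j [-0.86  0.49  1.4   0.    1.25  0.54] t 4.275 w 0.026408895326904307
```

Emit:
drive_tool(
  rows="0.2 -1 0 0 0;0.2 -1 0 0 0",
)

```text
t: 4.58
tool_pos: [0.4978, -0.3359, 0.0919]
tool_rot: [-0.002, 0.996, 0.087, -0.001]
force: [0.1, -0.5, -3.0]
gripper_width: 0.0258
finger_force: 35.0
```

Emit:
drive_tool(
  rows="0.2 -1 0 0 0;0.2 -1 0 0 0",
)

```text
t: 4.82
tool_pos: [0.4999, -0.2335, 0.0922]
tool_rot: [-0.001, 0.996, 0.088, -0.001]
force: [1.0, -0.2, -2.6]
gripper_width: 0.0262
finger_force: 35.0
```

Emit:
drive_tool(
  rows="0.2 -1 -0.7 0.63 0;0.2 -1 -0.7 0.63 0;0.2 -1 -0.7 0.63 0;0.2 -1 -0.7 0.63 0;0.2 -1 -0.7 0.63 0",
)

```text
t: 5.45
tool_pos: [0.5023, -0.1356, 0.1618]
tool_rot: [-0.0, 0.997, -0.078, -0.002]
force: [0.3, -0.4, -2.1]
gripper_width: 0.0262
finger_force: 35.0
```

```bash
python3 go.py 0.505 -0.1115 0.093 -98.7; python3 - <<'E'
from w import *
c=cam('wrist'); save(c,'w2.png',s=1.5); P=cloud(c); np.savez('w2.npz',pixels=c['pixels'],P=P)
E
```

```text
units [-0.009 -0.242  0.688] turn units -0.007 cur close -98.9 pos [ 0.5023 -0.1356  0.1618] j [-0.43  0.13  1.72 -0.    1.29  1.3 ] t 5.45 w 0.02622338565994197
```

View pics/w2.png

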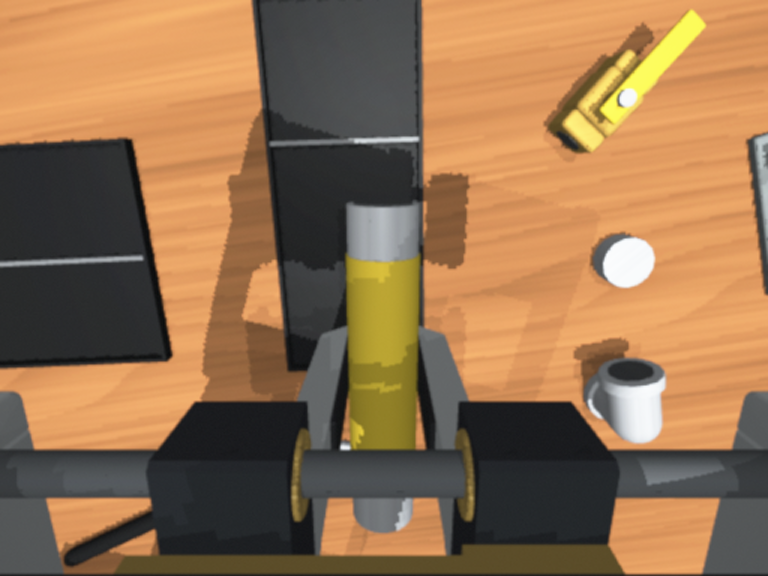

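The long tray's divider runs from (271,144) to (418,139), with its near-left corner at (290,371). The square tray's divider ends at (143,258).

```bash
python3 - <<'E'
from w import *
c=cam('wrist'); f=lambda u,v,z=.011: (ray(c,u/1.5,v/1.5,z)[:2]*1000).round(1)
print('div',f(271,144),f(418,139),'near-left corner',f(290,371),'right edge',f(422,200),f(419,20),'left edge',f(257,10),f(282,280))
print('sq div end',f(143,258),'corners',f(130,141),f(170,357), 'sq divider row0',f(0,265))
P=cloud(c)
print('lever',rect(cl(P,.6,-.31,.07,.04,.049)),'body',rect(cl(P,.6,-.31,.07,.01,.036)))
print('Lel',rect(cl(P,.385,-.31,.06,.012,.07)))
E
```

```text
div [600.8 -72.4] [ 588.2 -173.9] near-left corner [428.8 -49.1] right edge [ 546.3 -171.1] [ 661.2 -184.4] left edge [683.1 -81.7] [503.6 -58.9]
sq div end [536.3  39.7] corners [617.9  24. ] [455.5  42.3] sq divider row0 [547.7 146.9]
lever (array([ 606.2, -313.5]), array([14.6, 72.4]), 40.8) body (array([ 591.6, -296.6]), array([32.6, 60.8]), 42.0)
Lel (array([ 377.5, -303.8]), array([56.1, 43.6]), 3.3)
```

Emit:
drive_tool(
  rows="0 -0.24 0.4 0 0;0 -0.24 0.9 0 0;0 -0.24 0.9 0 0;0 -0.24 0.9 0 0",
)

```text
t: 6.05
tool_pos: [0.5081, -0.1122, 0.0745]
tool_rot: [0.0, 0.997, -0.078, 0.001]
force: [0.4, -1.6, -1.7]
gripper_width: 0.0262
finger_force: 35.0
```

```bash
python3 go.py 0.505 -0.112 0.0045 -97
```

```text
units [-0.032  0.003  0.699] turn units -0.064 cur close -98.9 pos [ 0.5081 -0.1122  0.0745] j [-0.38  0.24  1.8  -0.    1.1   1.34] t 6.05 w 0.02624131278007038
```

Emit:
drive_tool(
  rows="0 0 0.3 0 0;0 0 0.5 0 0;0 0 0.6 0 0;0 0 0.66 0 0;0 0 0.66 0 0;0 0 0.66 0 0",
)

```text
t: 6.8
tool_pos: [0.508, -0.1115, 0.0083]
tool_rot: [0.0, 0.997, -0.077, 0.001]
force: [0.2, -0.1, -1.5]
gripper_width: 0.0264
finger_force: 35.0
```

Then lower 4 mm more, release slowly, and rise.

Emit:
drive_tool(
  rows="0 0 0.04 0 0;0 0 0.04 0 0;0 0 0.04 0 0.3;0 0 0.04 0 0.35;0 0 0.04 0 0.4;0 0 0.04 0 0.45;0 0 0.04 0 0.5;0 0 0.04 0 0.55;0 0 0.04 0 0.6;0 0 0.04 0 0.6",
)

```text
t: 8.05
tool_pos: [0.5071, -0.1112, 0.0034]
tool_rot: [-0.0, 0.997, -0.077, -0.0]
force: [-1.0, 0.1, -0.1]
gripper_width: 0.0566
finger_force: 0.0
```

Emit:
drive_tool(
  rows="0 0 -0.2 0 0.6;0 0 -0.5 0 0.6;0 0 -1 0 0.6;0 0 -1 0 0.6;0 0 -1 0 1",
)

```text
t: 8.68
tool_pos: [0.5067, -0.111, 0.103]
tool_rot: [-0.0, 0.997, -0.077, -0.0]
force: [-0.8, 0.5, 0.2]
gripper_width: 0.0635
finger_force: 0.0
```

```bash
python3 go.py 0.59 -0.2965 0.1 40; python3 - <<'E'
from w import *
c=cam('scene'); P=cloud(c); h=cv2.cvtColor(c['pixels'],cv2.COLOR_RGB2HSV)
Q=cl(P,.505,-.112,.09,.014,.06); print('pipe',len(Q),rect(Q),Q[:,2].max())
save(c,'s3.png',(180,140,300,260),5)
E
```

```text
units [1.109 1.705 0.029] turn units 1.371 cur close -98.9 pos [ 0.5067 -0.111   0.103 ] j [-0.38  0.2   1.78  0.    1.17  1.34] t 8.675 w 0.06348612445485519
pipe 272 (array([ 498.1, -114.5]), array([109.2, 146.3]), 84.1) 0.033918301209177326
```

View pics/s3.png

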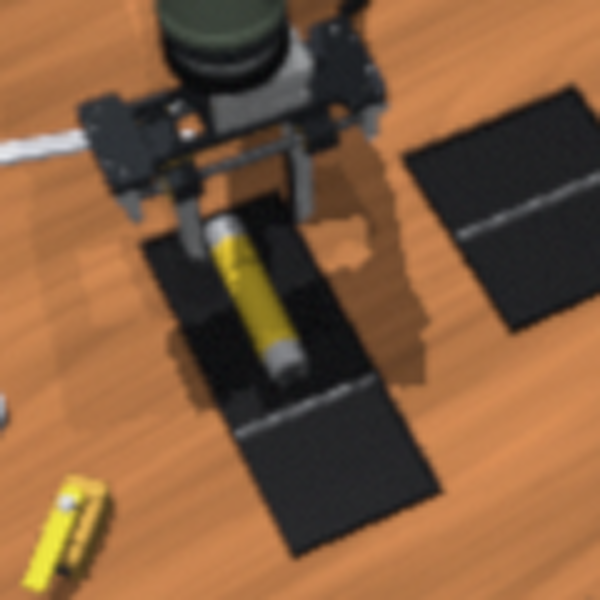

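The pipe lies flat in the long compartment. The valve is next.

Emit:
drive_tool(
  rows="0.7 0.7 0 0 1;1 1 0 0 1;1 1 0 0 1",
)

```text
t: 9.1
tool_pos: [0.5909, -0.2278, 0.101]
tool_rot: [-0.0, 0.997, -0.078, -0.001]
force: [-0.2, 1.2, -0.7]
gripper_width: 0.0935
finger_force: 0.0
```

Emit:
drive_tool(
  rows="0.12 0.7 -0.3 0.67 1;0.12 0.7 -0.3 0.67 1;0.12 0.7 -0.3 0.67 1",
)

```text
t: 9.48
tool_pos: [0.5908, -0.2966, 0.1322]
tool_rot: [-0.001, 0.968, -0.25, -0.001]
force: [-0.2, 1.1, -0.0]
gripper_width: 0.0941
finger_force: 0.0
```

Emit:
drive_tool(
  rows="0 0 0 0.67 1;0 0 0 0.67 1;0 0 0 0.67 1;0 0 0 0.67 1",
)

```text
t: 9.98
tool_pos: [0.5912, -0.295, 0.1324]
tool_rot: [-0.0, 0.911, -0.413, -0.001]
force: [-0.6, 0.3, -1.2]
gripper_width: 0.0942
finger_force: 0.0
```

```bash
python3 go.py 0.5917 -0.297 0.003 40.8; python3 - <<'E'
from w import *
c=cam('wrist'); P=cloud(c); 
print('lever',rect(cl(P,.6,-.31,.07,.04,.049)),'body',rect(cl(P,.592,-.297,.06,.01,.036)))
E
```

```text
units [0.021 0.009 1.294] turn units 0.014 cur close -138.8 pos [ 0.5912 -0.295   0.1324] j [-0.59  0.45  1.38  0.    1.31  1.83] t 9.975 w 0.0941603850920261
lever (array([ 606.6, -314.3]), array([14. , 70.3]), 40.9) body (array([ 591.9, -298. ]), array([31.5, 60.7]), 41.5)
```

Emit:
drive_tool(
  rows="0.02 0.01 0.5 0 1;0.02 0.01 0.95 0 1;0.02 0.01 0.95 0 1;0.02 0.01 0.95 0 1",
)

```text
t: 10.52
tool_pos: [0.5933, -0.2991, 0.04]
tool_rot: [0.0, 0.91, -0.415, 0.001]
force: [0.3, -0.6, 0.2]
gripper_width: 0.0942
finger_force: 0.0
```

Emit:
drive_tool(
  rows="0 0 0.2 0 1;0 0 0.32 0 0.5;0 0 0.32 0 0.2;0 0 0.32 0 0;0 0 0.32 0 0;0 0 0.32 0 0;0 0 0.32 0 0;0 0 0.32 0 0;0 0 0.32 0 0;0 0 0.32 0 0;0 0 0.32 0 0;0 0 0.32 0 0",
  force=35,
)

```text
t: 12.02
tool_pos: [0.5923, -0.2987, 0.0066]
tool_rot: [0.0, 0.91, -0.415, 0.0]
force: [-1.9, -1.2, 1.5]
gripper_width: 0.0318
finger_force: 35.0
```

Emit:
drive_tool(
  rows="0 0 -0.1 0 0;0 0 -0.3 0 0;0 0 -0.6 0 0;0 0 -1 0 0;0 0 -1 0 0;0 0 -1 0 0",
)

```text
t: 12.78
tool_pos: [0.5918, -0.2981, 0.1058]
tool_rot: [-0.0, 0.91, -0.415, -0.0]
force: [-0.2, -0.4, -2.7]
gripper_width: 0.0318
finger_force: 35.0
```

```bash
python3 go.py 0.5843 0.105 0.11 84
```

```text
units [-3.094 -2.586 -0.039] turn units -1.435 cur close -139.0 pos [ 0.5918 -0.2981  0.1058] j [-0.6   0.48  1.4   0.    1.27  1.83] t 12.775 w 0.031848457769844074
```

Emit:
drive_tool(
  rows="-0.6 -0.5 0 0 0;-1 -0.85 0 0 0;-1 -0.85 0 0 0",
)

```text
t: 13.15
tool_pos: [0.5884, -0.1622, 0.1033]
tool_rot: [-0.0, 0.911, -0.413, -0.004]
force: [0.4, -0.9, -2.5]
gripper_width: 0.0321
finger_force: 35.0
```

Emit:
drive_tool(
  rows="-0.6 -0.5 0 0 0;-1 -0.85 0 0 0;-1 -0.85 0 0 0",
)

```text
t: 13.52
tool_pos: [0.5879, -0.0327, 0.1044]
tool_rot: [0.0, 0.911, -0.413, -0.002]
force: [0.2, -0.9, -1.9]
gripper_width: 0.0317
finger_force: 35.0
```

Emit:
drive_tool(
  rows="-0.6 -0.5 -0.2 -0.35 0;-1 -0.85 -0.4 -0.7 0;-1 -0.85 -0.4 -0.72 0;-1 -0.85 -0.4 -0.72 0",
)

```text
t: 14.02
tool_pos: [0.5883, 0.0944, 0.1458]
tool_rot: [0.001, 0.971, -0.237, -0.0]
force: [0.5, 0.0, -1.4]
gripper_width: 0.0318
finger_force: 35.0
```

Emit:
drive_tool(
  rows="0 0 0 -0.35 0;0 0 0 -0.72 0;0 0 0 -0.72 0;0 0 0 -0.72 0",
)

```text
t: 14.52
tool_pos: [0.588, 0.0936, 0.1456]
tool_rot: [0.0, 0.999, -0.053, -0.001]
force: [0.1, 0.0, -2.2]
gripper_width: 0.0318
finger_force: 35.0
```

```bash
python3 go.py 0.5843 0.105 0.0105 84; python3 - <<'E'
from w import *
c=cam('wrist'); save(c,'w4.png',s=1.5)
E
```

```text
units [-0.047 -0.11   1.351] turn units -0.004 cur close -96.1 pos [0.588  0.0936 0.1456] j [ 0.01  0.3   1.55 -0.    1.29  1.69] t 14.525 w 0.03184468232886717
```

View pics/w4.png

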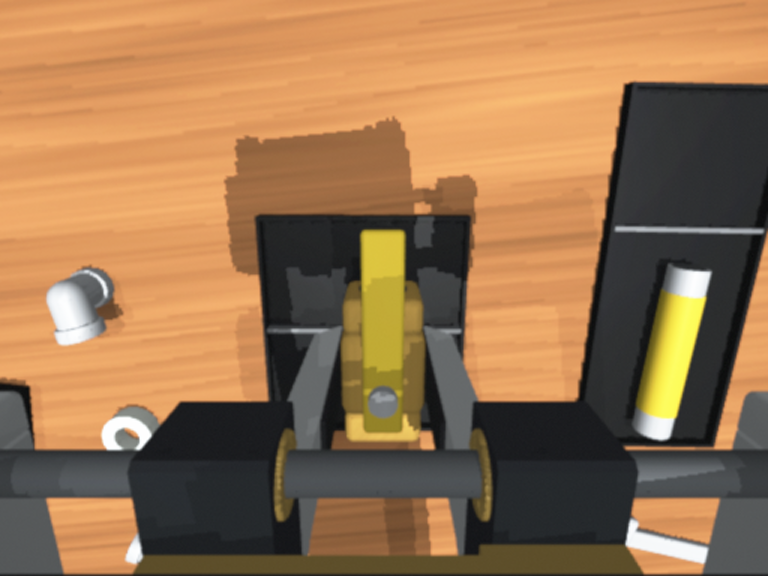

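The wrist view shows the square tray with divider ends at (267,330) and (462,329) and far corners at (258,215) and (469,215). The small elbow at (80,310) has its sideways mouth pointing toward −x. I'll check tray coordinates and elbow.

```bash
python3 - <<'E'
from w import *
c=cam('wrist'); f=lambda u,v,z=.011: (ray(c,u/1.5,v/1.5,z)[:2]*1000).round(1)
print('div',f(267,330),f(462,329),'far corners',f(258,215),f(469,215))
P=cloud(c)
print('el top',rect(cl(P,.59,.308,.05,.036,.05)),'all',rect(cl(P,.59,.308,.05,.008,.05)),'base',rect(cl(P,.59,.308,.05,.002,.012)))
E
python3 go.py 0.5843 0.105 0.0105 84
```

```text
div [553.  183.7] [538.4  40.1] far corners [637.3 175.2] [621.9  30.4]
el top (array([588., 309.]), array([38.5, 24.4]), 6.5) all (array([590.7, 307.4]), array([43.3, 27. ]), 2.8) base (array([600.5, 304. ]), array([29.1, 19.1]), 25.1)
units [-0.049 -0.103  1.355] turn units -0.001 cur close -96.0 pos [0.5882 0.0943 0.146 ] j [ 0.01  0.3   1.55 -0.    1.29  1.69] t 14.625 w 0.03172923110947902
```

Emit:
drive_tool(
  rows="-0.02 -0.12 0.4 0 0;-0.02 -0.12 0.9 0 0;-0.02 -0.12 0.9 0 0;-0.02 -0.12 0.9 0 0",
)

```text
t: 15.12
tool_pos: [0.5887, 0.1072, 0.0579]
tool_rot: [-0.0, 0.999, -0.051, 0.001]
force: [0.4, -0.5, -1.5]
gripper_width: 0.0316
finger_force: 35.0
```

Emit:
drive_tool(
  rows="0 0 0.2 0 0;0 0 0.35 0 0;0 0 0.42 0 0;0 0 0.42 0 0;0 0 0.42 0 0",
)

```text
t: 15.75
tool_pos: [0.5879, 0.1073, 0.0148]
tool_rot: [-0.0, 0.999, -0.051, 0.0]
force: [-0.3, 0.4, -2.2]
gripper_width: 0.0317
finger_force: 35.0
```

```bash
python3 go.py 0.587 0.107 0.0098 84
```

```text
units [-0.009  0.004  0.05 ] turn units 0.005 cur close -95.8 pos [0.5879 0.1073 0.0148] j [ 0.04  0.47  1.63 -0.    1.05  1.71] t 15.75 w 0.0317426111737874
```

Emit:
drive_tool(
  rows="0 0 0.03 0 0;0 0 0.045 0 0;0 0 0.045 0 0;0 0 0.045 0 0.37;0 0 0.045 0 0.42;0 0 0.045 0 0.47;0 0 0.045 0 0.52;0 0 0.045 0 0.6;0 0 0.045 0 0.6",
)

```text
t: 16.88
tool_pos: [0.5875, 0.1073, 0.01]
tool_rot: [-0.0, 0.999, -0.051, 0.0]
force: [-0.9, 0.6, 0.1]
gripper_width: 0.0563
finger_force: 0.0
```

Emit:
drive_tool(
  rows="0 0 -0.2 0 0.6;0 0 -0.6 0 0.6;0 0 -1 0 0.6;0 0 -1 0 0.6;0 0 -1 0 1",
)

```text
t: 17.5
tool_pos: [0.5872, 0.1073, 0.1102]
tool_rot: [0.0, 0.999, -0.051, 0.0]
force: [-0.6, 0.2, -0.8]
gripper_width: 0.0631
finger_force: 0.0
```

```bash
python3 go.py 0.363 0.30 0.12 61.7; python3 - <<'E'
from w import *
c=cam('scene'); P=cloud(c); 
Q=cl(P,.6,.1,.08,.040,.056); print('lever',len(Q),rect(Q),Q[:,2].max())
Q=cl(P,.363,.3,.06,.010,.05); print('tee',len(Q),rect(Q))
E
```

```text
units [-2.427 -1.688 -0.098] turn units 0.748 cur close -95.9 pos [0.5872 0.1073 0.1102] j [ 0.04  0.34  1.58 -0.    1.22  1.71] t 17.5 w 0.06310460759959567
lever 70 (array([608.5, 102.1]), array([15.3, 68.7]), 82.7) 0.05564103782744201
tee 0 (array([0., 0.]), array([0., 0.]), 0.0)
```

Emit:
drive_tool(
  rows="-0.5 -0.35 0 0 1;-0.9 -0.65 -0.1 0 1;-0.9 -0.65 -0.1 0 1",
)

```text
t: 17.92
tool_pos: [0.501, 0.1828, 0.1184]
tool_rot: [0.0, 0.999, -0.049, -0.002]
force: [-0.1, -0.5, -0.5]
gripper_width: 0.0933
finger_force: 0.0
```

Emit:
drive_tool(
  rows="-0.5 -0.35 0 0 1;-0.9 -0.65 -0.2 0 1;-0.9 -0.65 -0.2 0 1",
)

```text
t: 18.3
tool_pos: [0.4206, 0.2563, 0.14]
tool_rot: [-0.0, 0.999, -0.049, 0.0]
force: [-0.0, -0.4, 1.1]
gripper_width: 0.0938
finger_force: 0.0
```

Emit:
drive_tool(
  rows="-0.4 -0.2 0 0.3 1;-0.62 -0.38 0 0.5 1;-0.62 -0.38 0 0.7 1;-0.62 -0.38 0 0.7 1;-0.62 -0.38 0 0.7 1",
)

```text
t: 18.92
tool_pos: [0.3646, 0.2983, 0.1394]
tool_rot: [0.0, 0.973, -0.232, -0.0]
force: [-0.7, 1.2, -0.2]
gripper_width: 0.0937
finger_force: 0.0
```

```bash
python3 go.py 0.363 0.30 0.003 61.7; python3 - <<'E'
from w import *
c=cam('wrist'); save(c,'w5.png',s=1.5); P=cloud(c)
for z in (.008,.012,.02): Q=cl(P,.363,.3,.06,z,.05); print('tee',len(Q),rect(Q))
E
```

```text
units [-0.022 -0.009  1.364] turn units 0.048 cur close -116.9 pos [0.3646 0.2983 0.1394] j [ 0.5   0.05  1.86 -0.    1.23  2.54] t 18.925 w 0.0937038801970712
tee 1876 (array([359.2, 306.3]), array([57.1, 42.7]), 61.0)
tee 1864 (array([359.2, 306.3]), array([57.1, 42.7]), 61.0)
tee 1615 (array([358.7, 306.4]), array([57. , 41.6]), 61.7)
```

View pics/w5.png

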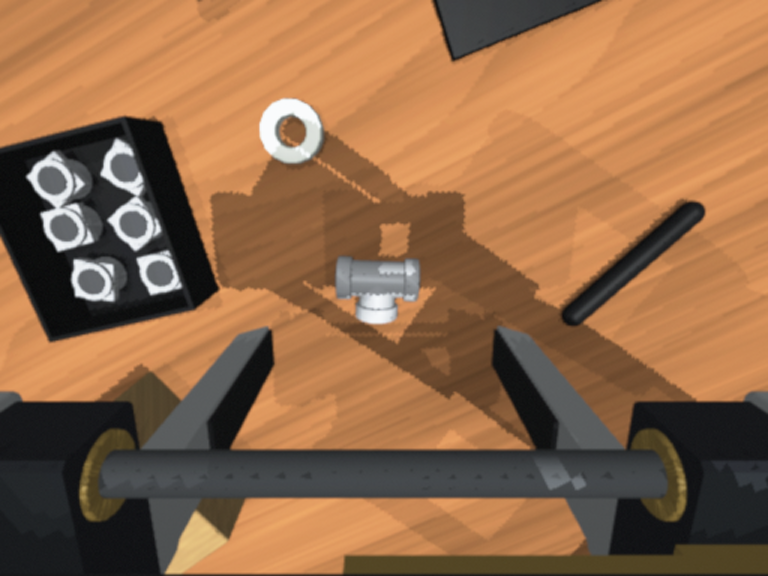

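```bash
python3 go.py 0.365 0.3025 0.004 61.5; python3 - <<'E'
from w import *
for f in ('scene','side'):
    P=np.load(f+'.npz')['P']
    k=(P[...,0]>.2)&(P[...,0]<.55)&(P[...,1]>.36)&(P[...,1]<.6)&(P[...,2]>.05)&(P[...,2]<.3); Q=P[k]; print(f,len(Q), rect(Q) if len(Q) else '', Q[:,2].max() if len(Q) else '')
E
```

```text
units [-0.014 -0.04   1.355] turn units 0.054 cur close -116.9 pos [0.3646 0.2984 0.1395] j [ 0.5   0.05  1.86 -0.    1.23  2.54] t 18.975 w 0.09382595539987465
scene 697 (array([383.7, 503.8]), array([153.3, 339.3]), 71.3) 0.07783646535270092
side 2548 (array([305.1, 526.2]), array([121.4,  90.6]), 11.5) 0.07296457513341795
```

Emit:
drive_tool(
  rows="-0.01 -0.04 0.4 0.05 1;-0.01 -0.04 0.95 0.05 1;-0.01 -0.04 0.95 0.05 1;-0.01 -0.04 0.95 0.05 1",
)

```text
t: 19.48
tool_pos: [0.366, 0.3035, 0.0462]
tool_rot: [-0.001, 0.97, -0.245, 0.001]
force: [-0.5, -0.0, -0.2]
gripper_width: 0.0945
finger_force: 0.0
```

Emit:
drive_tool(
  rows="0 0 0.2 0 1;0 0 0.39 0 1;0 0 0.39 0 0.5;0 0 0.39 0 0.3;0 0 0.39 0 0.3;0 0 0.39 0 0.3;0 0 0.39 0 0.3;0 0 0.39 0 0.3;0 0 0.39 0 0.3;0 0 0.39 0 0.3",
  force=35,
)

```text
t: 20.72
tool_pos: [0.3651, 0.303, 0.0067]
tool_rot: [0.0, 0.97, -0.245, 0.0]
force: [-0.4, -2.4, 6.4]
gripper_width: 0.0556
finger_force: 35.0
```

Emit:
drive_tool(
  rows="0 0 -0.1 0 0.3;0 0 -0.3 0 0.3;0 0 -0.6 0 0.3;0 0 -1 0 0.3;0 0 -1 0 0.3;0 0 -1 0 0.3",
)

```text
t: 21.48
tool_pos: [0.3639, 0.3027, 0.1049]
tool_rot: [0.001, 0.97, -0.245, -0.001]
force: [-0.6, 0.3, -2.4]
gripper_width: 0.056
finger_force: 35.0
```

```bash
python3 go.py 0.505 0.116 0.11 84
```

```text
units [ 2.129  0.973 -0.052] turn units -0.745 cur close -118.4 pos [0.3639 0.3027 0.1049] j [0.51 0.1  1.88 0.   1.16 2.58] t 21.475 w 0.05596335838625773
```

Emit:
drive_tool(
  rows="0.5 0.3 0 0 0.3;1 0.5 0 0 0.3;1 0.5 0 0 0.3",
)

```text
t: 21.85
tool_pos: [0.4297, 0.2088, 0.1041]
tool_rot: [0.001, 0.969, -0.247, -0.001]
force: [-0.3, 0.8, -2.3]
gripper_width: 0.0557
finger_force: 35.0
```

Emit:
drive_tool(
  rows="0.5 0.3 0 -0.3 0.3;1 0.5 0 -0.6 0.3;1 0.5 0 -0.75 0.3;1 0.5 0 -0.75 0.3;1 0.5 0 -0.75 0.3",
)

```text
t: 22.48
tool_pos: [0.4917, 0.1209, 0.1047]
tool_rot: [0.0, 0.999, -0.051, -0.001]
force: [-0.7, -0.2, -2.6]
gripper_width: 0.0557
finger_force: 35.0
```

```bash
python3 go.py 0.51 0.115 0.0105 84; python3 - <<'E'
from w import *
c=cam('wrist'); save(c,'w6.png',s=1.5)
E
```

```text
units [0.19  0.04  0.941] turn units 0.005 cur close -95.8 pos [0.4917 0.1209 0.1047] j [0.07 0.17 1.8  0.   1.17 1.74] t 22.475 w 0.05572794142981776
```

View pics/w6.png

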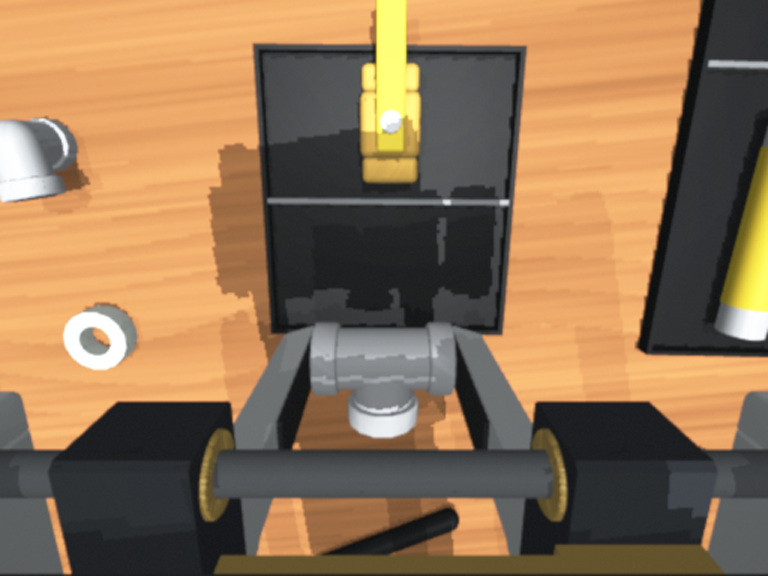

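The valve sits flat in the far compartment. The tee is held level, with the divider at row 202 and the near rim at row 332.

Emit:
drive_tool(
  rows="0.19 0.04 0 0 0.3;0.19 0.04 0.3 0 0.3;0.19 0.04 0.6 0 0.3;0.19 0.04 0.6 0 0.3;0.19 0.04 0.6 0 0.3",
)

```text
t: 23.15
tool_pos: [0.5123, 0.1147, 0.0468]
tool_rot: [-0.0, 0.999, -0.051, 0.001]
force: [-0.1, -1.5, -2.4]
gripper_width: 0.0556
finger_force: 35.0
```

```bash
python3 go.py 0.51 0.115 0.0102 84
```

```text
units [-0.024 -0.     0.366] turn units 0.006 cur close -95.8 pos [0.5123 0.1147 0.0468] j [0.06 0.29 1.8  0.   1.05 1.73] t 23.15 w 0.05564923085948392
```

Emit:
drive_tool(
  rows="-0.01 0 0.2 0 0.3;-0.01 0 0.33 0 0.3;-0.01 0 0.36 0 0.3;-0.01 0 0.36 0 0.3;-0.01 0 0.36 0 0.3",
)

```text
t: 23.78
tool_pos: [0.5115, 0.1144, 0.0106]
tool_rot: [-0.0, 0.999, -0.051, 0.001]
force: [-0.5, -0.1, -2.2]
gripper_width: 0.0554
finger_force: 35.0
```

Emit:
drive_tool(
  rows="0 0 0 0 0.62;0 0 0 0 0.66;0 0 0 0 0.7;0 0 0 0 0.75;0 0 0 0 0.8;0 0 0 0 0.8;0 0 -0.2 0 0.8;0 0 -0.6 0 0.8;0 0 -1 0 0.8;0 0 -1 0 0.8;0 0 -1 0 0.8",
)

```text
t: 25.15
tool_pos: [0.5101, 0.1143, 0.1093]
tool_rot: [0.0, 0.999, -0.051, -0.001]
force: [-0.9, -0.9, -0.4]
gripper_width: 0.0753
finger_force: 0.0
```

```bash
python3 go.py 0.585 0.309 0.14 97
```

```text
units [ 0.546 -2.013 -0.308] turn units -0.428 cur close -95.9 pos [0.5101 0.1143 0.1093] j [ 0.05  0.2   1.76 -0.    1.18  1.73] t 25.15 w 0.07527381433827408
```

Emit:
drive_tool(
  rows="0.2 -0.5 -0.15 0 0.9;0.3 -1 -0.3 0 0.9;0.3 -1 -0.3 0 0.9",
)

```text
t: 25.52
tool_pos: [0.5512, 0.2134, 0.1392]
tool_rot: [-0.0, 0.999, -0.049, -0.0]
force: [-0.7, -0.0, 0.2]
gripper_width: 0.0847
finger_force: 0.0
```

Emit:
drive_tool(
  rows="0.2 -0.5 -0.1 -0.2 0.9;0.3 -1 -0.1 -0.43 0.9;0.3 -1 -0.1 -0.43 0.9;0.3 -1 -0.1 -0.43 0.9",
)

```text
t: 26.02
tool_pos: [0.5894, 0.3056, 0.1476]
tool_rot: [0.001, 0.998, 0.061, -0.002]
force: [-0.2, -0.1, -0.1]
gripper_width: 0.0843
finger_force: 0.0
```

```bash
python3 go.py 0.595 0.309 0.005 97;  python3 - <<'E'
from w import *
c=cam('wrist'); save(c,'w7.png',s=1.5); P=cloud(c); 
for z in (.008,.02,.035): Q=cl(P,.59,.308,.05,z,.06); print('el',len(Q),rect(Q),Q[:,2].max())
Q=cl(P,.5,.115,.06,.012,.05); print('tee',len(Q),rect(Q) if len(Q) else '')
E
```

```text
units [ 0.066 -0.03   1.425] turn units -0.0 cur close -83.0 pos [0.5894 0.3056 0.1476] j [ 0.35  0.44  1.36 -0.    1.35  1.8 ] t 26.025 w 0.08432390686627653
el 1152 (array([591. , 309.3]), array([43.6, 29. ]), 3.0) 0.043762000040331164
el 1049 (array([589.7, 309.2]), array([41.2, 29. ]), 3.0) 0.043762000040331164
el 786 (array([588.8, 309. ]), array([39.3, 25.3]), 3.0) 0.043762000040331164
tee 1002 (array([522.2, 115.5]), array([49.8, 77.5]), 57.1)
```

View pics/w7.png

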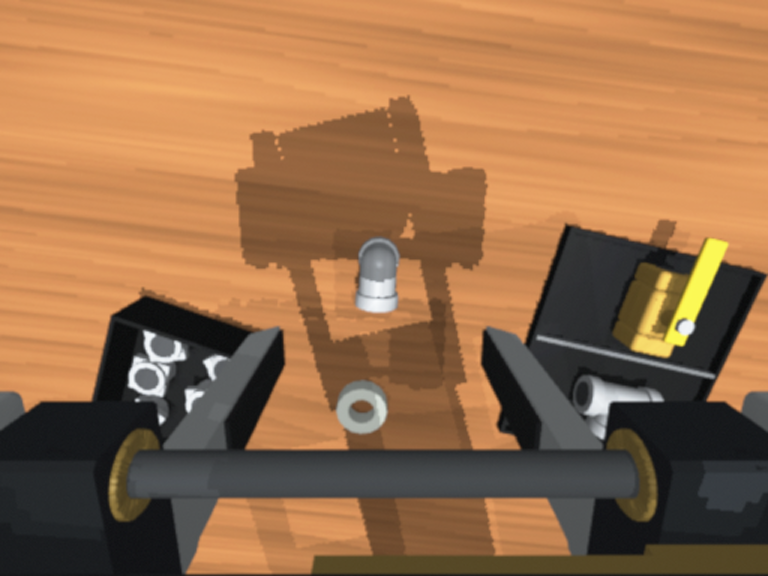

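The wrist view shows the small elbow at (378,275), its standing axis at the far end and its mouth facing down the image. The tee and valve sit in separate compartments at (620,400) and (660,310).

Emit:
drive_tool(
  rows="0.09 -0.03 0.2 0.13 0.65;0.09 -0.03 0.6 0.13 0.65;0.09 -0.03 0.95 0.13 0.65;0.09 -0.03 0.95 0.13 0.65;0.09 -0.03 0.95 0.13 0.65",
)

```text
t: 26.7
tool_pos: [0.6002, 0.3105, 0.0563]
tool_rot: [-0.0, 1.0, 0.027, 0.001]
force: [0.2, 0.2, 0.9]
gripper_width: 0.0607
finger_force: 0.0
```

```bash
python3 go.py 0.598 0.3095 0.005 93
```

```text
units [-0.024  0.009  0.513] turn units 0.002 cur close -86.9 pos [0.6002 0.3105 0.0563] j [ 0.35  0.56  1.39 -0.    1.19  1.87] t 26.7 w 0.060725021301099004
```

Emit:
drive_tool(
  rows="-0.01 0 0.2 0 0.65;-0.01 0 0.4 0 0.65;-0.01 0 0.48 0 0.65;-0.01 0 0.48 0 0.65;-0.01 0 0.48 0 0.4;-0.01 0 0.48 0 0.2;-0.01 0 0.48 0 0;-0.01 0 0.48 0 0;-0.01 0 0.48 0 0;-0.01 0 0.48 0 0;-0.01 0 0.48 0 0;-0.01 0 0.48 0 0",
  force=30,
)

```text
t: 28.2
tool_pos: [0.5988, 0.311, 0.0075]
tool_rot: [0.0, 1.0, 0.027, 0.0]
force: [-1.3, -2.6, 5.3]
gripper_width: 0.028
finger_force: 30.0
```

Emit:
drive_tool(
  rows="0 0 -0.1 0 0;0 0 -0.3 0 0;0 0 -0.6 0 0;0 0 -1 0 0;0 0 -1 0 0;0 0 -1 0 0",
)

```text
t: 28.95
tool_pos: [0.5978, 0.3111, 0.1064]
tool_rot: [0.0, 1.0, 0.028, -0.0]
force: [-1.1, 0.4, -1.7]
gripper_width: 0.0278
finger_force: 30.0
```

```bash
python3 go.py 0.641 -0.129 0.13 93; python3 - <<'E'
from w import *
c=cam('wrist'); P=cloud(c); save(c,'w8.png',s=1.5)
E
```

```text
units [ 0.189  4.418 -0.236] turn units 0.005 cur close -86.8 pos [0.5978 0.3111 0.1064] j [0.35 0.5  1.37 0.   1.28 1.87] t 28.95 w 0.027824215188395073
```

View pics/w8.png

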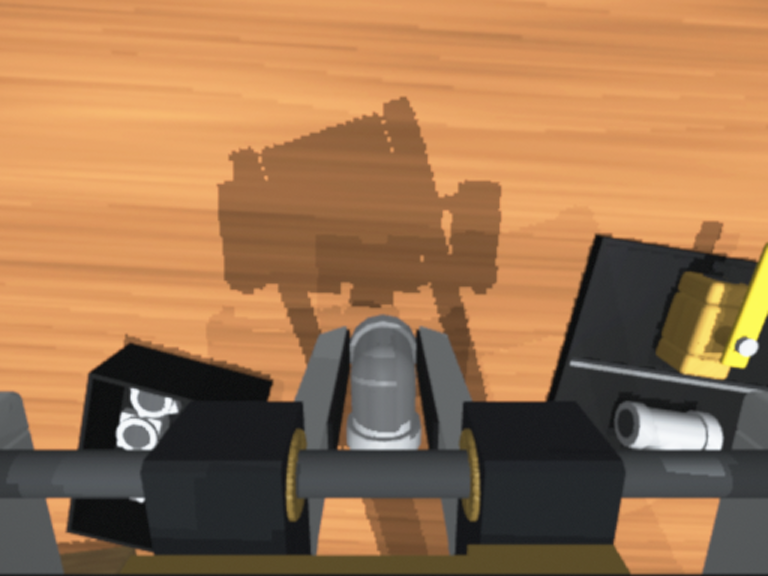

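The elbow is held upright and centred at column 382. Next I carry it to the shorter compartment.

Emit:
drive_tool(
  rows="0.1 0.5 -0.2 0 0;0.1 1 -0.24 0 0;0.1 1 -0.24 0 0",
)

```text
t: 29.38
tool_pos: [0.6133, 0.2083, 0.129]
tool_rot: [0.001, 1.0, 0.025, -0.002]
force: [-1.0, 0.6, -1.9]
gripper_width: 0.0277
finger_force: 30.0
```

Emit:
drive_tool(
  rows="0.05 0.5 0 0 0;0.05 1 0 0 0;0.05 1 0 0 0",
)

```text
t: 29.75
tool_pos: [0.6234, 0.1098, 0.1287]
tool_rot: [0.0, 1.0, 0.025, -0.002]
force: [-0.1, 0.5, -1.1]
gripper_width: 0.0278
finger_force: 30.0
```

Emit:
drive_tool(
  rows="0.05 0.5 0 0 0;0.05 1 0 0 0;0.05 1 0 0 0",
)

```text
t: 30.12
tool_pos: [0.6344, 0.0111, 0.1293]
tool_rot: [-0.0, 1.0, 0.026, -0.001]
force: [0.4, 0.8, -1.9]
gripper_width: 0.0277
finger_force: 30.0
```

Emit:
drive_tool(
  rows="0 0.5 0 0 0;0 1 0 0 0;0 1 0 0 0;0 1 0 0 0",
)

```text
t: 30.62
tool_pos: [0.64, -0.0849, 0.1298]
tool_rot: [-0.001, 1.0, 0.028, -0.001]
force: [-0.3, -0.3, -1.8]
gripper_width: 0.0278
finger_force: 30.0
```

```bash
python3 go.py 0.641 -0.129 0.0113 93; python3 - <<'E'
from w import *
c=cam('wrist'); P=cloud(c); save(c,'w9.png',s=1.5)
E
```

```text
units [-0.012  0.443  1.185] turn units 0.007 cur close -86.8 pos [ 0.64   -0.0849  0.1298] j [-0.27  0.42  1.43  0.    1.3   1.25] t 30.625 w 0.027755622874348154
```

View pics/w9.png

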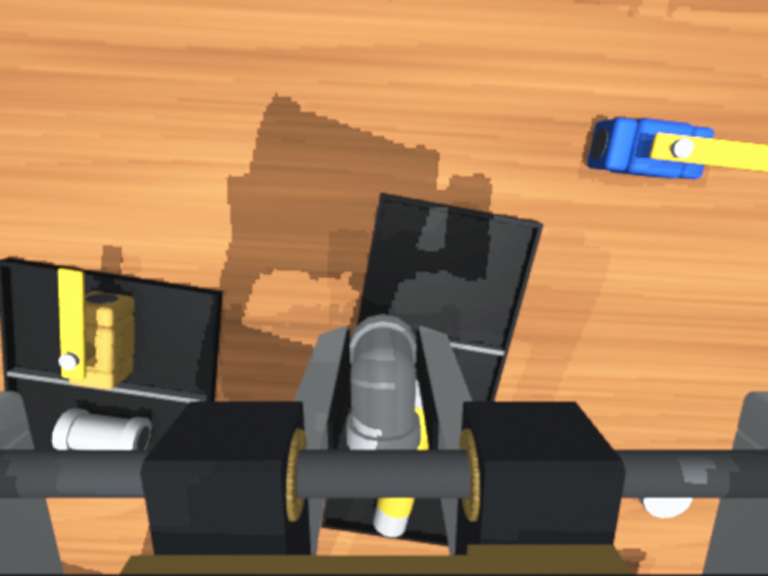

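The short compartment has far corners at (381,195) and (541,223), and its divider ends at (503,351). It is empty.

```bash
python3 - <<'E'
from w import *
c=cam('wrist'); f=lambda u,v,z=.011: (ray(c,u/1.5,v/1.5,z)[:2]*1000).round(1)
print(f(381,195),f(541,223),f(503,351))
E
```

```text
[695.  -80.3] [ 682.9 -186.5] [ 590.7 -173.3]
```

Emit:
drive_tool(
  rows="0 0.3 0 0 0;0 0.44 0.2 0 0;0 0.44 0.6 0 0;0 0.44 0.8 0 0;0 0.44 0.8 0 0;0 0.44 0.8 0 0",
)

```text
t: 31.48
tool_pos: [0.6438, -0.1309, 0.0519]
tool_rot: [0.0, 1.0, 0.028, 0.001]
force: [-0.1, -0.8, -1.0]
gripper_width: 0.0278
finger_force: 30.0
```

```bash
python3 go.py 0.641 -0.129 0.0113 93
```

```text
units [-0.028 -0.021  0.406] turn units 0.006 cur close -86.8 pos [ 0.6438 -0.1309  0.0519] j [-0.33  0.53  1.45  0.    1.17  1.18] t 31.475 w 0.02783879576194853
```

Emit:
drive_tool(
  rows="0 0 0.15 0 0;0 0 0.3 0 0;0 0 0.39 0 0;0 0 0.39 0 0;0 0 0.39 0 0",
)

```text
t: 32.1
tool_pos: [0.6429, -0.1311, 0.0119]
tool_rot: [0.0, 1.0, 0.027, 0.0]
force: [-0.6, -0.3, -1.4]
gripper_width: 0.0291
finger_force: 30.0
```

Emit:
drive_tool(
  rows="0 0 0.01 0 0;0 0 0.01 0 0;0 0 0.01 0 0.33;0 0 0.01 0 0.38;0 0 0.01 0 0.43;0 0 0.01 0 0.5;0 0 0.01 0 0.6;0 0 0.01 0 0.6",
)

```text
t: 33.1
tool_pos: [0.6428, -0.131, 0.011]
tool_rot: [-0.0, 1.0, 0.027, -0.0]
force: [0.4, -0.2, 0.3]
gripper_width: 0.056
finger_force: 0.0
```

Emit:
drive_tool(
  rows="0 0 -0.1 0 0.6;0 0 -0.4 0 0.6;0 0 -1 0 0.6;0 0 -1 0 0.6;0 0 -1 0 0.6",
)

```text
t: 33.72
tool_pos: [0.6429, -0.1311, 0.1116]
tool_rot: [0.0, 1.0, 0.027, 0.0]
force: [-0.5, -0.6, -0.3]
gripper_width: 0.0561
finger_force: 0.0
```

Emit:
drive_tool(
  rows="-0.5 0 -0.5 0 0.6;-1 0 -1 0 0.6;-1 0 -1 0 0.6;-1 0 -1 0 0.6",
)

```text
t: 34.22
tool_pos: [0.5427, -0.1365, 0.2105]
tool_rot: [-0.0, 1.0, 0.027, 0.0]
force: [-0.4, 0.1, -0.1]
gripper_width: 0.0563
finger_force: 0.0
```

```bash
python3 - <<'E'
from w import *
c=cam('scene'); P=cloud(c); save(c,'f.png',(140,120,380,300),3.3)
for n,x,y,z,r in (('tee',.505,.115,.014,.05),('elbow',.635,-.13,.014,.04),('Lel',.385,-.31,.012,.05),('lever',.6,.1,.04,.08)):
    Q=cl(P,x,y,r,z,.08); print(n,len(Q),rect(Q),np.percentile(Q[:,2],97))
E
```

```text
tee 149 (array([508.3, 117.1]), array([58.2, 78.5]), 24.0) 0.0337289486011646
elbow 119 (array([ 633.8, -133.9]), array([41.5, 29.6]), 5.7) 0.04814017059432902
Lel 192 (array([ 379.2, -308.7]), array([54. , 41.1]), 5.8) 0.06232359271360988
lever 72 (array([607.2, 102.3]), array([13.8, 70.3]), 83.3) 0.054226422164940676
```

View pics/f.png

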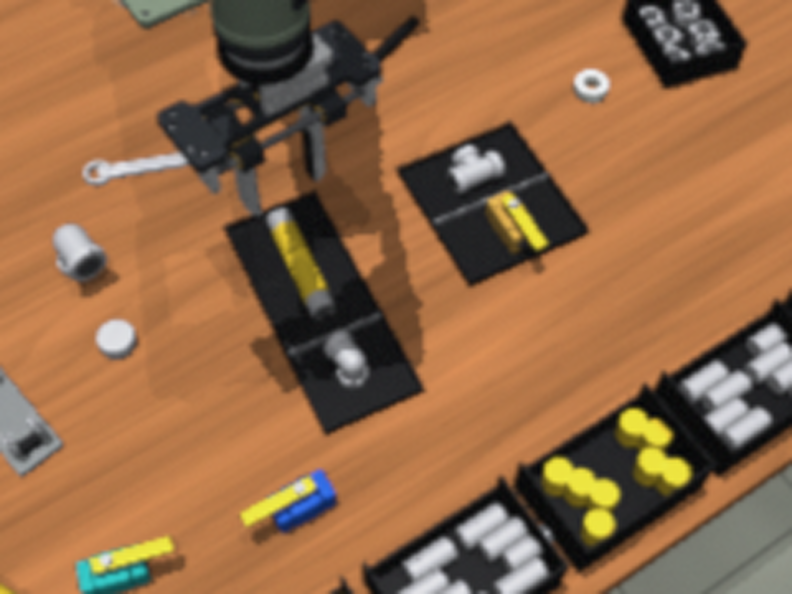

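The final picture shows the pipe (300,260) and small elbow (348,360) in the long tray's compartments. The tee (475,168) and valve (518,222) are in separate compartments of the square tray, and the large elbow (80,252) hasn't moved.

```bash
python3 -c "
from rig import arm; print(arm.sign_off())"
```

```text
the job is handed in; nothing more can be done
None
```

Both kits are made up and handed in at about 34 s of the 128 s allowed: pipe and small elbow in the long tray, tee and valve in the square tray, larger elbow untouched; the sign-off gave no verdict.

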